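# Tug-test the model carrier, then turn it over in the turnover jig

## Robot

A 6-joint arm with a two-finger parallel gripper is mounted at the origin on the work surface. World frame = base frame: x ahead of the robot, y to its left, z up, the work surface at z = 0. Lengths are in m, angles in rad, forces in N, time in s.
With the tool pointing down it reaches from about 0.275 to 1 m from the base axis. Payload 8.4 kg.
Tool frame: the origin (TCP) lies at the very end of the fingers, on their centre line; the grasp point (between the pads) lies 19 mm behind it; z points along the fingers, y is the line along which they close (so a half turn about z gives the same grasp; the last joint's range is limited). The gripper opens to 85 mm and grips with 20 to 120 N. Pads are 22 mm wide; open, the fingers measure 114 mm over their backs; the gripper's body (76 mm by 85 mm) begins 54 mm behind the grasp point. The pads swing forward as they close: fully open they stand 13 mm farther back than shut.
Start: joints at [1.186, 0.353, 1.633, -0, 1.155, -0.002], TCP at [0.233, 0.58, 0.231] pointing down, gripper open.
Joint ranges: [-2.63, 2.63], [-0.92, 2.1], [0.06, 2.66], [-1.3, 4.44], [0, 2.69], [-3.02, 3.02]. Speed limits (rad/s): [2.22, 2.22, 2.79, 3.14, 3.14, 3.14].

## Interface

Orientations are given as a rotation vector (axis times angle).
In Python, from bench import r gives the robot as it stands.
- The arm moves only by the tool jog_arm, called after ">>>" as name(argument=value, ...), one argument or row to a line, values as JSON. Schema: {"type":"object","properties":{"motion":{"type":"array","items":{"type":"array","items":{"type":"array","items":{"type":"number"},"minItems":7,"maxItems":7},"minItems":1,"maxItems":10},"minItems":1,"maxItems":1},"only":{"type":"string"},"quiet":{"type":"boolean"},"lines":{"type":"string"}},"required":["motion"],"additionalProperties":false}. motion is a list that holds a single list of rows (three levels of brackets), with 1 to 10 rows, each of 7 numbers: a rotation vector rx, ry, rz in parts of the range, where 1.0 means pi/2 rad, then dx, dy, dz in parts of the range, where 1.0 means 1000 mm, then the opening from 0.0 (shut) to 1.0 (fully open); each row is the pose to reach, as a shift and turn from the pose commanded when the call began, along the tool's axes at that moment; what a row does not reach only later rows make up. A row lasts 1/12 s, in which the tool goes at most 0.0417 m and 0.125 rad, less where a joint would pass 70% of its speed; a pose out of reach is approached as far as the arm can. The fingers move at their own pace and stop on an object; the grip force is fixed at half the most. Time passes only in rows, so rows that do not move let the fingers close. The tool returns the time, the measured TCP pose, the force, the opening and the grip force at its end. only (a regular expression) keeps the lines of the reply that match it, lines (a string "A,B") keeps lines A to B, and quiet returns only ok. A shift or turn number past 1, either way, is cut back to 1. Input that does not fit is refused with a message, and nothing moves.
- r.get_obs(): the state, without advancing time (a new reading comes with each control period).
- r.snapshot(name): name is "scene" or "top" or "wrist"; returns the picture (384x512x3 uint8, red, green, blue); there is no depth.
- r.get_calibration(name): a dict with "intrinsics" (3x3 intrinsics, pixels), "rvec" (rotation vector, rad) and "tvec" (3), from world to camera coordinates, as OpenCV has them. Camera axes: x right, y down, z forward; pixel columns grow to the right and rows downward; lengths in m; the calibration is good to about 2 mm. A picture is of the moment at which its call begins: read the wrist's pose just before it. get_calibration takes no time and is no camera call; for the wrist camera it gives the pose at the moment of the call.
- r.hand_in(): hands the job in; it is judged then, once.
The state is a dict: "t": time; "joint_positions": joint angles; "joint_velocities": joint speeds; "joint_efforts": joint torques, N m; "ee_pos": TCP position; "tool_rot": TCP orientation; "contact_force": force on the tool from outside, world axes, zero at the start; "torque": the same for the moment, N m; "grip_width": opening from 0.0 (shut) to 1.0 (fully open); "gripper_force": force on a finger pad.
Only numpy, scipy, OpenCV 4.12 (cv2) and the standard library are available. Lean on these libraries where they do the work, as an engineer would, in place of code of your own. Each camera call takes 0.05 s, during which the arm holds its last target. There are 200 camera calls.

## Task

The underside of the little log-cabin model has to be worked on, so turn its carrier upside down in the turnover jig; the carrier has only been laid in. While the toggle clamp still holds the frame level, press the carrier down by its pull until the spring catch snaps over its edge, and give it a firm upward tug to confirm that the catch holds. Then throw the red clamp handle right back, swing the frame half a turn over (the red bar is its handle) without slamming it, and leave it upside down against its stop with the carrier still latched in it; leave the glue, hammer, level and tin alone.

Things in the scene. Friction and masses are not known exactly. Their poses are not given: they have to be found in the camera images.
- jig: Turnover jig, fixed to the bench: plywood base 210 x 280 x 12 mm, two wooden cheeks 118 mm high, a 102 mm high clamp post on its +y side. Origin on the bench top under the middle of the turning axis. x points away from the side where the red turning bar starts, y along the turning axis towards the clamp post, z up. The clamp works in the plane x = -54 mm.
- axle (a point): Middle of the turning axis, 100 mm above the bench, 0 on the jig's x and y. Turns with the frame.
- frame (a joint): Angle of the wooden frame about the axle, rad: 0 = level, right way up, red bar on the jig's -x side; grows as the bar swings up and over to the +x side; 3.14 = upside down against its stop. The pivot is stiff (about 0.25 N m) and stays where it is left. Frame 156 mm (x) by 128 mm (y), rails 24 mm thick about the axis, open in the middle.
- roll_grip (a point): Middle of the red turning bar, a round grip 14 mm thick and 96 mm long, parallel to the axle, 124 mm from it, with 39 mm of free space between it and the frame's edge. It can be pinched from above along the jig's x and turns inside the fingers.
- nest (a point): Where the carrier's origin lies when fully seated in the frame; turns with the frame (x, y, z axes as the jig's while the frame is level).
- carrier: Loose carrier, 0.4 to 0.6 kg: aluminium sole, plywood board (top at z 12 mm) and a log-cabin model on the +x half (ridge at z 66 mm). Origin on its underside; x from -64 mm (latched edge, towards the red bar) to +72 mm (tongue under the frame's fixed lip), y +-50 mm, z up. 2 mm of play each way. Starts unlatched: tongue under the lip, -x edge resting about 12 mm high on the catch.
- pull_grip (a point): Middle of the carrier's steel pull: a round bar 10 mm thick, 68 mm long along y, 46 mm from the carrier's origin towards -x and 54 mm above its underside (42 mm above the board), on two posts at its ends. Pinch it from above along x: 40 mm of free space to the cabin's eaves; on the -x side the catch's red thumb tab ends 27 mm below the bar's middle.
- latch_edge (a point): Middle of the carrier's latched (-x) edge, 2 mm above its underside, so its z in the nest frame is 2 mm when seated. The latched edge can be lifted about 2.4 mm before the catch takes the pull.
- catch: Spring catch at the carrier's -x edge, steel nose with a sloped top and red thumb tab. Its x in the nest frame: 0 = sprung out, to -11 mm = pushed back (0 also when the carrier lies on top of it). Pressing the pull down with 6 to 15 N pushes it back until it snaps over the edge. Latched, it holds over 25 N; unlatched, the carrier comes up under 6 N. A firm tug is 10 to 15 N, held half a second.
- clamp (a joint): Angle of the toggle clamp's handle, rad: 0 = closed, handle upright, rubber-tipped arm pressing on the frame's side rail; grows as the handle is thrown outward (jig's +y) through dead centre at about 0.10 to fully open and level at 1.55, arm swung up clear of the frame, its tip 205 mm above the bench. Takes 3 to 5 N at the grip; stays where it is left.
- clamp_pivot (a point): Pin about which the clamp handle turns (axis parallel to the jig's x), 152 mm above the bench.
- clamp_grip (a point): Point in the red handle grip (18 mm thick, round, 72 mm long), 95 mm from the pivot and 22 mm short of the handle's end. It can be pinched along the jig's x from above and turns inside the fingers.
- level: Yellow spirit level 220 x 22 x 50 mm standing on its long edge beyond the jig; origin at the middle of its underside. Leave alone.
- glue: White glue bottle, 54 mm thick, 150 mm high, orange cap; origin at the middle of its underside. Leave alone.
- hammer: Hammer with a wooden handle, 260 mm long, lying; origin under its middle. Leave alone.
- tin: Green paint tin, 80 mm thick, 75 mm high; origin at the middle of its underside. Leave alone.

How it is judged:
By the outcome, as a careful person would: the job done as asked, in the order asked, and still so for the second after the job is handed in, with the robot touching nothing.
It also fails if it takes over 67 s, if anything falls off the work surface, if the arm or the gripper's body presses on something with over 40 N, if the wrist force passes 120 N, or if a joint passes its speed limit or range.

## Working session

There is one attempt and no reset: what is moved stays moved. The work goes in short steps, Python scripts to look and compute and a tool call to move; the robot and the scene stay as the last step left them, time stands still between calls to the robot, and variables do not carry over. Pictures are saved under pics/ and viewed, at most 10 in all, crops included, and the job is handed in when it is done.

```bash
ls; mkdir -p pics; cat > h.py <<'E'
import numpy as np, cv2
from bench import r
def cal(n):
    c=r.get_calibration(n); R=cv2.Rodrigues(np.array(c['rvec'],float))[0]
    return np.array(c['intrinsics']),R,np.array(c['tvec'],float).ravel()
def ray(n,uv,c=None):
    K,R,t=c or cal(n); d=R.T@np.linalg.inv(K)@np.array([uv[0],uv[1],1.]); o=-R.T@t
    return o,d/np.linalg.norm(d)
def onz(n,uv,z,c=None):
    o,d=ray(n,uv,c); return o+d*(z-o[2])/d[2]
def proj(n,p,c=None):
    K,R,t=c or cal(n); q=K@(R@np.array(p)+t); return q[:2]/q[2]
def tri(rays):
    A=0;b=0
    for o,d in rays:
        M=np.eye(3)-np.outer(d,d);A=A+M;b=b+M@o
    return np.linalg.solve(A,b)
def save(n,f):
    im=r.snapshot(n); cv2.imwrite('pics/'+f,cv2.cvtColor(im,cv2.COLOR_RGB2BGR)); return im
E
python3 - <<'E'
from h import *
a=save('scene','s0.png');b=save('top','t0.png')
cv2.imwrite('pics/st0.png',cv2.cvtColor(np.vstack([a,b])[:, :],cv2.COLOR_RGB2BGR))
for n in('scene','top'):
    K,R,t=cal(n);print(n,K[0,0],(-R.T@t).round(3),R[2].round(3))
o=r.get_obs();print(o['ee_pos'],o['tool_rot'],o['grip_width'])
E
```

```text
bench.py
pics
scene 346.78869542041 [1.218 0.262 0.659] [-0.745 -0.335 -0.577]
top 405.11141737223306 [ 0.533 -0.012  1.146] [ 0.082  0.022 -0.996]
[0.23327142 0.57938424 0.23065574] [-5.97619339e-01 -3.08396468e+00  1.85273862e-03] 0.9982940578836025
```

View pics/s0.png

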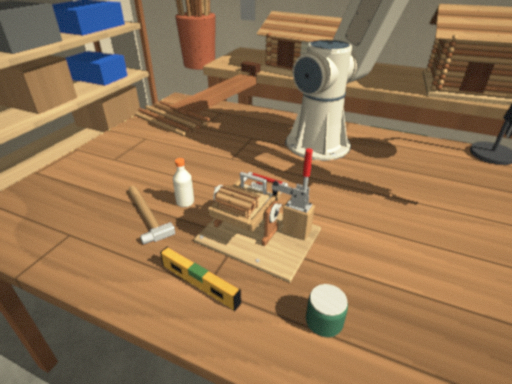

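View pics/t0.png

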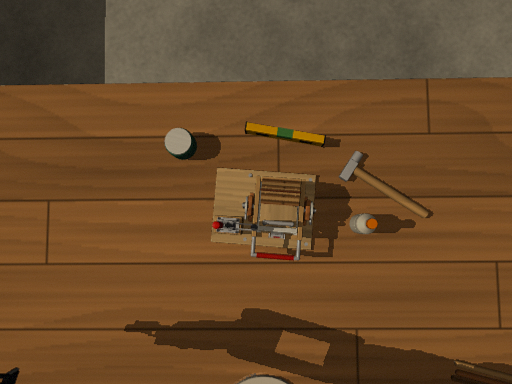

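The scene picture shows the jig at about (262,225) with its red clamp handle up at (308,168). In the top picture the base plate covers about (212-318, 168-250). The turning bar is at (275,256) and the clamp knob at (218,225). Next I'll measure these and zoom in.

```bash
python3 - <<'E'
from h import *
ims={n:r.snapshot(n) for n in('top','scene')}
for n,im in ims.items():
    h=cv2.cvtColor(im,cv2.COLOR_RGB2HSV)
    m=(((h[...,0]<6)|(h[...,0]>174))&(h[...,1]>170)&(h[...,2]>80)).astype(np.uint8)
    k,l,s,c=cv2.connectedComponentsWithStats(m)
    for i in range(1,k):
        if s[i,4]>8:
            ys,xs=np.where(l==i); rc=cv2.minAreaRect(np.c_[xs,ys].astype(np.float32))
            p=onz(n,c[i],.1); print(n,s[i],c[i].round(1),'rect',np.round(rc[1],1),round(rc[2],1),'z.1',p.round(4),'z.247',onz(n,c[i],.247).round(4))
t=ims['top'][155:275,200:330];cv2.imwrite('pics/t1.png',cv2.cvtColor(cv2.resize(t,None,fx=5,fy=5,interpolation=cv2.INTER_CUBIC),cv2.COLOR_RGB2BGR))
E
```

```text
top [212 221   8   8  43] [215.6 224.7] rect [6.7 6.7] 26.6 z.1 [0.534  0.1163 0.1   ] z.247 [0.5338 0.0982 0.247 ]
top [256 253  38   7 171] [274.6 256.1] rect [37.1  4.6] 4.4 z.1 [ 0.4528 -0.0348  0.1   ] z.247 [ 0.464  -0.0316  0.247 ]
scene [303 149   9  28 175] [307.2 163.4] rect [ 7.8 26.9] 8.1 z.1 [0.3226 0.0466 0.1   ] z.247 [0.5582 0.1033 0.247 ]
scene [261 176  14   6  30] [268.4 178.8] rect [13.6  3.2] 15.9 z.1 [ 0.449  -0.0305  0.1   ] z.247 [0.6514 0.0465 0.247 ]
```

View pics/t1.png

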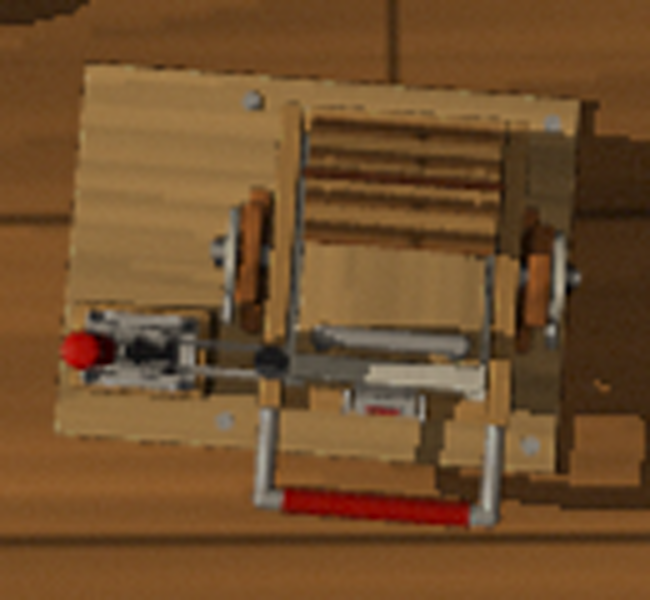

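The zoomed top view shows the base corners at (85,65), (580,100), (55,432) and (555,470) in 5x crop pixels. The pull bar runs (320-470, 342), the clamp arm tip is at (270,360), and the turning bar runs (283,502) to (470,515).

```bash
cat >> h.py <<'E'
from scipy.spatial.transform import Rotation as Ro
def togo(p,yaw):
    "shift in tool axes and rotvec to reach tool-down pose with tool y along jig x"
    o=r.get_obs(); R=Ro.from_rotvec(o['tool_rot']).as_matrix()
    x=np.array([-np.sin(yaw),np.cos(yaw),0]);z=np.array([0,0,-1.]);G=np.c_[x,np.cross(z,x),z]
    print('d',(R.T@(np.array(p)-o['ee_pos'])).round(4),'rv',Ro.from_matrix(R.T@G).as_rotvec().round(4))
E
python3 - <<'E'
from h import *
Z=lambda u,v:(200+u/5-.4,155+v/5-.4)
P=[onz('top',Z(*q),.012) for q in((85,65),(580,100),(55,432),(555,470))]
for a,b in((0,1),(2,3),(2,0),(3,1)):
    d=P[b]-P[a];print(np.linalg.norm(d).round(4),np.degrees(np.arctan2(d[1],d[0])).round(2))
a,b=onz('top',Z(283,502),.105),onz('top',Z(470,515),.105)
print('bar',a,b,np.linalg.norm(a-b),np.degrees(np.arctan2(*(a-b)[:2])))
yaw=-np.arctan2(*(a-b)[:2]);ex=np.array([np.cos(yaw),np.sin(yaw),0])
ax=(a+b)/2+.124*ex;print('axle',ax)
print('pull z~.13',onz('top',Z(392,342),.15))
togo(np.array([.50,-.03,.33]),np.radians(-4.))
E
```

```text
0.2798 -94.67
0.2787 -94.68
0.2069 -4.62
0.2069 -4.93
bar [0.45620839 0.01200306 0.105     ] [ 0.44911739 -0.08298025  0.105     ] 0.09524763070524354 4.269506228001252
axle [ 0.57631878 -0.04472015  0.105     ]
pull z~.13 [ 0.53685029 -0.04303147  0.15      ]
d [-0.475  -0.4659 -0.0988] rv [-7.0000e-04  5.0000e-04  1.2578e+00]
```

Units first: turns go in shares of pi/2 rad. So 1.269 rad is 0.8079.

>>> jog_arm(
  motion=[
    [[0, 0, 0.2546, -0.15, -0.15, -0.099, 0.4], [0, 0, 0.8079, -0.475, -0.466, -0.099, 0.4], [0, 0, 0.8079, -0.475, -0.466, -0.099, 0.4], [0, 0, 0.8079, -0.475, -0.466, -0.099, 0.4], [0, 0, 0.8079, -0.475, -0.466, -0.099, 0.4], [0, 0, 0.8079, -0.475, -0.466, -0.099, 0.4], [0, 0, 0.8079, -0.475, -0.466, -0.099, 0.4], [0, 0, 0.8079, -0.475, -0.466, -0.099, 0.4], [0, 0, 0.8079, -0.475, -0.466, -0.099, 0.4], [0, 0, 0.8079, -0.475, -0.466, -0.099, 0.4]],
  ],
)

```text
t: 1.03
ee_pos: [0.3976, 0.2025, 0.2975]
tool_rot: [2.295, 2.145, 0.001]
contact_force: [0.8, 1.2, -0.5]
grip_width: 0.4
gripper_force: 0.0
```

```bash
python3 - <<'E'
from h import *
togo(np.array([.50,-.03,.33]),np.radians(-4.65))
E
```

```text
d [-0.225   0.1179 -0.0325] rv [ 0.0004 -0.0002  0.0133]
```

Converted, 0.013 rad is 0.0083.

>>> jog_arm(
  motion=[
    [[0, 0, 0.0083, -0.225, 0.118, -0.033, 0.4], [0, 0, 0.0083, -0.225, 0.118, -0.033, 0.4], [0, 0, 0.0083, -0.225, 0.118, -0.033, 0.4], [0, 0, 0.0083, -0.225, 0.118, -0.033, 0.4], [0, 0, 0.0083, -0.225, 0.118, -0.033, 0.4], [0, 0, 0.0083, -0.225, 0.118, -0.033, 0.4], [0, 0, 0.0083, -0.225, 0.118, -0.033, 0.4], [0, 0, 0.0083, -0.225, 0.118, -0.033, 0.4], [0, 0, 0.0083, -0.225, 0.118, -0.033, 0.4]],
  ],
)

```text
t: 1.78
ee_pos: [0.5008, -0.0275, 0.3297]
tool_rot: [-2.304, -2.134, 0.001]
contact_force: [-0.6, 0.3, 0.1]
grip_width: 0.4
gripper_force: 0.0
```

```bash
python3 - <<'E'
from h import *
togo(np.array([.50,-.03,.33]),np.radians(-4.65))
c=cal('wrist');w=save('wrist','w0.png');np.savez('w0.npz',K=c[0],R=c[1],t=c[2]);print((-c[1].T@c[2]).round(3),c[1][2].round(3))
cv2.imwrite('pics/w0b.png',cv2.cvtColor(cv2.resize(w,(800,600),interpolation=cv2.INTER_CUBIC),cv2.COLOR_RGB2BGR))
E
```

```text
d [-0.0025 -0.0006 -0.0003] rv [-0.0011 -0.0005  0.0046]
[0.507 0.047 0.473] [-0.024 -0.298 -0.954]
```

View pics/w0b.png

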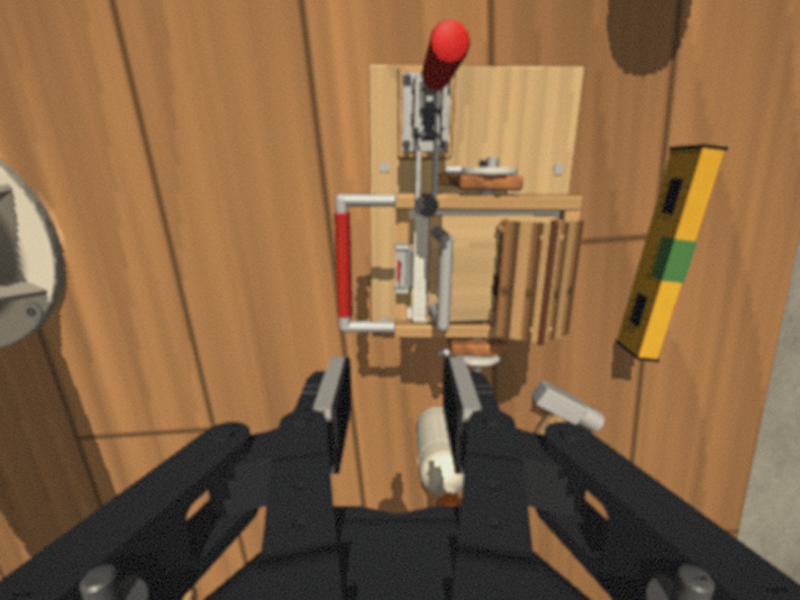

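The wrist view (800x600) shows the pull bar running (447,236) to (442,326), the turning bar (343,212) to (344,319), the clamp handle's top at (450,40) and the arm tip at (427,205). I'll triangulate these against the top view.

```bash
python3 - <<'E'
from h import *
d=np.load('w0.npz');c=(d['K'],d['R'],d['t'])
W=lambda u,v:(u/1.5625-.2,v/1.5625-.2)
Z=lambda u,v:(200+u/5-.4,155+v/5-.4)
def T(n,w,z):
    a=ray('wrist',W(*w),c);b=ray('top',Z(*z));p=tri([a,b]);
    print(n,p.round(4),'res',proj('wrist',p,c)-W(*w))
T('pull',(444.5,281),(394,342))
T('bar',(343.5,265.5),(376.5,508.5))
T('knob',(450,40),(80,350))
T('armtip',(427,205),(270,360))
for z in (.1,.105):
    a,b=onz('wrist',W(343,212),z,c),onz('wrist',W(344,319),z,c);print('bar',(a+b)/2,np.linalg.norm(a-b),np.degrees(np.arctan2(*(a-b)[:2])))
for z in(.16,.165,.17):
  print('pull',z,onz('wrist',W(444.5,281),z,c),onz('top',Z(394,342),z))
P=[onz('wrist',W(*q),.012,c) for q in((370,66),(583,66))]
print(P)
E
```

```text
pull [ 0.537 -0.044  0.147] res [-0.14882291  0.06403804]
bar [ 0.4522 -0.0355  0.1016] res [0.1688955  0.04105237]
knob [0.5336 0.0967 0.2624] res [0.41058714 0.48051675]
armtip [0.5276 0.0165 0.1448] res [ 0.71620014 -0.45176417]
bar [ 0.45150303 -0.03773227  0.1       ] 0.09872618963327555 5.977465373758933
bar [ 0.45224194 -0.03659319  0.105     ] 0.09740178612719168 5.977465373758911
pull 0.16 [ 0.53600731 -0.04032895  0.16      ] [ 0.53679971 -0.0436918   0.16      ]
pull 0.165 [ 0.53553687 -0.0389298   0.165     ] [ 0.53677809 -0.04353256  0.165     ]
pull 0.17 [ 0.53506643 -0.03753065  0.17      ] [ 0.53675648 -0.04337331  0.17      ]
[array([0.48690872, 0.13997127, 0.012     ]), array([0.69314253, 0.12421811, 0.012     ])]
```

```bash
python3 - <<'E'
from h import *
togo(np.array([.537,-.044,.21]),np.radians(-4.65))
E
```

```text
d [-0.0145  0.0377  0.1196] rv [-0.0011 -0.0005  0.006 ]
```

>>> jog_arm(
  motion=[
    [[0, 0, 0, -0.006, 0.019, 0.04, 0.4], [0, 0, 0, -0.012, 0.038, 0.08, 0.4], [0, 0, 0, -0.012, 0.038, 0.12, 0.4], [0, 0, 0, -0.012, 0.038, 0.12, 0.4], [0, 0, 0, -0.012, 0.038, 0.12, 0.4]],
  ],
)

```text
t: 2.25
ee_pos: [0.536, -0.0407, 0.2081]
tool_rot: [-2.298, -2.135, 0.006]
contact_force: [0.1, -0.0, 1.4]
grip_width: 0.4
gripper_force: 0.0
```

```bash
python3 - <<'E'
from h import *
togo(np.array([.537,-.044,.125]),np.radians(-4.65))
c=cal('wrist');w=save('wrist','w1.png');np.savez('w1.npz',K=c[0],R=c[1],t=c[2])
E
```

```text
d [-0.0032  0.0018  0.0831] rv [-0.0061 -0.0003  0.0079]
```

View pics/w1.png

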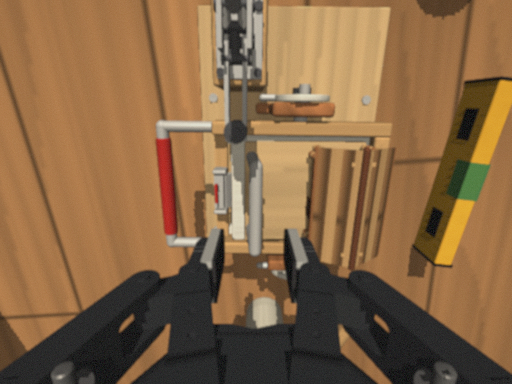

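The fingers at (212,262) and (295,262) straddle the line of the pull bar, which runs (254,157) to (255,250). I'll descend.

```bash
python3 - <<'E'
from h import *
rs=[]
for f,uv in(('w0.npz',(284.3,179.6)),('w1.npz',(254.5,203))):
    d=np.load(f);c=(d['K'],d['R'],d['t']);rs.append(ray('',uv,c))
print(tri(rs));rs.append(ray('top',(278.4,223)));print(tri(rs))
E
```

```text
[ 0.5367685  -0.04381464  0.14235537]
[ 0.53683413 -0.04424987  0.14107467]
```

>>> jog_arm(
  motion=[
    [[0, 0, 0, -0.002, 0.001, 0.04, 0.4], [0, 0, 0, -0.002, 0.001, 0.07, 0.4], [0, 0, 0, -0.002, 0.001, 0.085, 0.4], [0, 0, 0, -0.002, 0.001, 0.085, 0.4], [0, 0, 0, -0.002, 0.001, 0.085, 0.0], [0, 0, 0, -0.002, 0.001, 0.085, 0.0], [0, 0, 0, -0.002, 0.001, 0.085, 0.0], [0, 0, 0, -0.002, 0.001, 0.085, 0.0], [0, 0, 0, -0.002, 0.001, 0.085, 0.0], [0, 0, 0, -0.002, 0.001, 0.085, 0.0]],
  ],
)

```text
t: 3.13
ee_pos: [0.5381, -0.044, 0.1275]
tool_rot: [-2.302, -2.136, 0.001]
contact_force: [-8.0, 1.2, 5.3]
grip_width: 0.101
gripper_force: 58.4
```

>>> jog_arm(
  motion=[
    [[0, 0, 0, 0, -0.001, 0.002, 0], [0, 0, 0, 0, -0.001, 0.004, 0], [0, 0, 0, 0, -0.001, 0.004, 0], [0, 0, 0, 0, -0.001, 0.004, 0]],
  ],
)

```text
t: 3.47
ee_pos: [0.536, -0.0438, 0.1235]
tool_rot: [-2.301, -2.135, 0.003]
contact_force: [-14.1, 2.0, 10.3]
grip_width: 0.097
gripper_force: 59.0
```

>>> jog_arm(
  motion=[
    [[0, 0, 0, 0, 0, 0.001, 0], [0, 0, 0, 0, 0, 0.002, 0], [0, 0, 0, 0, 0, 0.003, 0], [0, 0, 0, 0, 0, 0.003, 0]],
  ],
)

```text
t: 3.8
ee_pos: [0.5353, -0.0437, 0.1199]
tool_rot: [-2.3, -2.134, 0.005]
contact_force: [-14.5, 2.6, 5.6]
grip_width: 0.095
gripper_force: 59.1
```

>>> jog_arm(
  motion=[
    [[0, 0, 0, 0, -0.002, 0, 0], [0, 0, 0, 0, -0.003, 0, 0], [0, 0, 0, 0, -0.003, 0, 0]],
  ],
)

```text
t: 4.05
ee_pos: [0.5351, -0.0434, 0.12]
tool_rot: [-2.303, -2.136, -0.002]
contact_force: [-6.5, 10.5, 6.2]
grip_width: 0.1
gripper_force: 61.7
```

>>> jog_arm(
  motion=[
    [[0, 0, 0, 0, -0.0005, 0.001, 0], [0, 0, 0, 0, -0.001, 0.002, 0], [0, 0, 0, 0, -0.001, 0.002, 0]],
  ],
)

```text
t: 4.3
ee_pos: [0.5337, -0.0425, 0.1182]
tool_rot: [-2.302, -2.135, -0.002]
contact_force: [-10.3, 11.2, 13.5]
grip_width: 0.098
gripper_force: 62.4
```

>>> jog_arm(
  motion=[
    [[0, 0, 0, 0.001, -0.001, 0, 0], [0, 0, 0, 0.001, -0.002, 0.001, 0], [0, 0, 0, 0.001, -0.002, 0.002, 0], [0, 0, 0, 0.001, -0.002, 0.002, 0]],
  ],
)

```text
t: 4.63
ee_pos: [0.5321, -0.0423, 0.1166]
tool_rot: [-2.303, -2.136, -0.001]
contact_force: [-12.2, 4.1, 17.8]
grip_width: 0.094
gripper_force: 62.8
```

>>> jog_arm(
  motion=[
    [[0, 0, 0, 0, -0.0005, 0.001, 0], [0, 0, 0, 0, -0.001, 0.002, 0], [0, 0, 0, 0, -0.001, 0.002, 0]],
  ],
)

```text
t: 4.88
ee_pos: [0.5317, -0.0424, 0.1157]
tool_rot: [2.303, 2.136, 0.002]
contact_force: [-13.3, 4.8, 28.0]
grip_width: 0.096
gripper_force: 64.5
```

>>> jog_arm(
  motion=[
    [[0, 0, 0, 0, 0, -0.001, 0], [0, 0, 0, 0, 0, -0.002, 0], [0, 0, 0, 0, 0, -0.003, 0], [0, 0, 0, 0, 0, -0.003, 0]],
  ],
)

```text
t: 5.22
ee_pos: [0.5315, -0.0426, 0.1161]
tool_rot: [2.303, 2.136, 0.001]
contact_force: [-2.7, 4.8, 2.2]
grip_width: 0.098
gripper_force: 62.0
```

```bash
python3 - <<'E'
from h import *
w=save('wrist','w2.png')
cv2.imwrite('pics/w2c.png',cv2.cvtColor(cv2.resize(w[100:280,130:400],(800,533),interpolation=cv2.INTER_CUBIC),cv2.COLOR_RGB2BGR))
E
```

```text
(no output)
```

View pics/w2c.png

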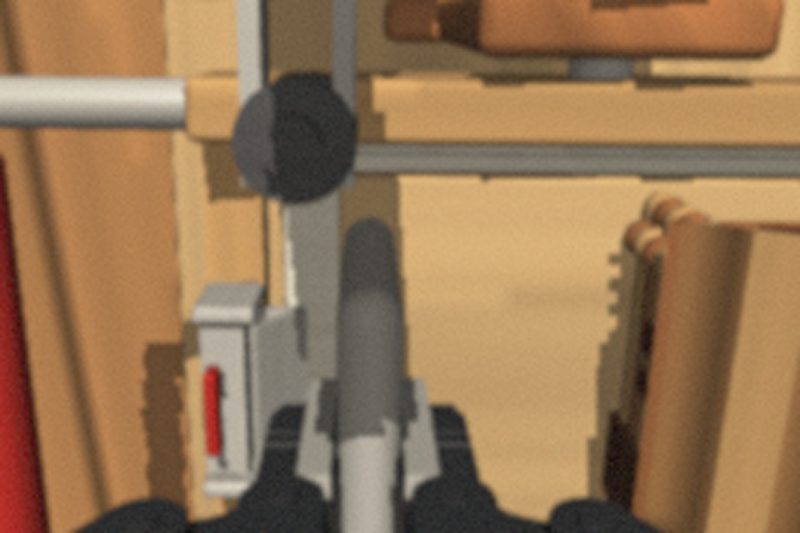

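The catch body at (230,390) in the crop shows the nose reaching over the carrier's edge at (285,330). The fingers hold the pull at (370,440). Now the tug.

>>> jog_arm(
  motion=[
    [[0, 0, 0, 0, 0.0003, -0.001, 0], [0, 0, 0, 0, 0.0003, -0.002, 0], [0, 0, 0, 0, 0.0003, -0.002, 0]],
  ],
)

```text
t: 5.52
ee_pos: [0.5317, -0.0429, 0.1174]
tool_rot: [2.303, 2.137, 0.0]
contact_force: [-4.5, -1.5, -2.2]
grip_width: 0.097
gripper_force: 62.2
```

>>> jog_arm(
  motion=[
    [[0, 0, 0, 0, 0, -0.001, 0], [0, 0, 0, 0, 0, -0.001, 0]],
  ],
)

```text
t: 5.68
ee_pos: [0.532, -0.043, 0.1183]
tool_rot: [2.302, 2.136, 0.001]
contact_force: [-2.5, -1.3, -3.3]
grip_width: 0.093
gripper_force: 61.8
```

>>> jog_arm(
  motion=[
    [[0, 0, 0, 0, 0.0003, -0.001, 0], [0, 0, 0, 0, 0.0003, -0.001, 0]],
  ],
)

```text
t: 5.85
ee_pos: [0.532, -0.0429, 0.1193]
tool_rot: [2.303, 2.136, 0.0]
contact_force: [-1.1, 1.6, -4.3]
grip_width: 0.097
gripper_force: 60.4
```

>>> jog_arm(
  motion=[
    [[0, 0, 0, 0, 0, -0.0007, 0], [0, 0, 0, 0, 0, -0.0007, 0]],
  ],
)

```text
t: 6.02
ee_pos: [0.5319, -0.0428, 0.1198]
tool_rot: [2.303, 2.137, 0.0]
contact_force: [-0.6, 2.0, -3.4]
grip_width: 0.095
gripper_force: 60.9
```

>>> jog_arm(
  motion=[
    [[0, 0, 0, 0, 0.0003, -0.001, 0], [0, 0, 0, 0, 0.0003, -0.001, 0]],
  ],
)

```text
t: 6.18
ee_pos: [0.532, -0.0429, 0.1206]
tool_rot: [-2.303, -2.137, 0.001]
contact_force: [-0.9, 1.5, -6.4]
grip_width: 0.102
gripper_force: 61.0
```

>>> jog_arm(
  motion=[
    [[0, 0, 0, 0, 0, -0.001, 0], [0, 0, 0, 0, 0, -0.001, 0]],
  ],
)

```text
t: 6.35
ee_pos: [0.5317, -0.0429, 0.1215]
tool_rot: [-2.303, -2.136, 0.001]
contact_force: [-0.8, 1.1, -9.9]
grip_width: 0.098
gripper_force: 60.4
```

```bash
python3 - <<'E'
from h import *
w=save('wrist','w3.png')
cv2.imwrite('pics/w3c.png',cv2.cvtColor(np.vstack([cv2.resize(cv2.imread('pics/'+f)[100:270,180:330],(600,300),interpolation=cv2.INTER_CUBIC)[...,::-1] for f in('w2.png','w3.png')]),cv2.COLOR_RGB2BGR))
E
```

```text
(no output)
```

View pics/w3c.png

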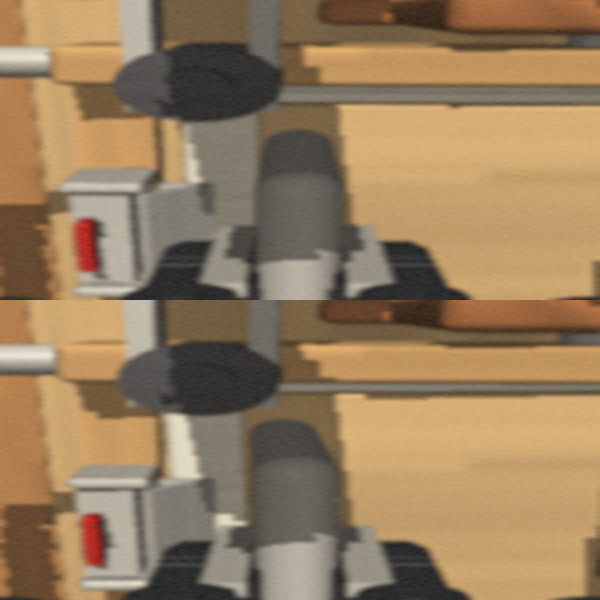

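Both crops show the catch nose over the sole's edge, and the pull force is now rising (9.9 N), so the catch is taking the load. I'll go slightly higher and hold.

>>> jog_arm(
  motion=[
    [[0, 0, 0, 0, 0, -0.0007, 0], [0, 0, 0, 0, 0, -0.0007, 0], [0, 0, 0, 0, 0, -0.0007, 0]],
  ],
)

```text
t: 6.65
ee_pos: [0.5316, -0.0428, 0.1222]
tool_rot: [-2.303, -2.136, 0.001]
contact_force: [0.2, -1.0, -12.5]
grip_width: 0.094
gripper_force: 60.0
```

>>> jog_arm(
  motion=[
    [[0, 0, 0, 0, 0, 0, 0], [0, 0, 0, 0, 0, 0, 0], [0, 0, 0, 0, 0, 0, 0], [0, 0, 0, 0, 0, 0, 0]],
  ],
)

```text
t: 6.98
ee_pos: [0.5319, -0.0429, 0.1224]
tool_rot: [-2.303, -2.136, 0.0]
contact_force: [-0.6, -1.1, -14.8]
grip_width: 0.097
gripper_force: 59.8
```

>>> jog_arm(
  motion=[
    [[0, 0, 0, 0, 0, 0, 0], [0, 0, 0, 0, 0, 0, 0], [0, 0, 0, 0, 0, 0, 0], [0, 0, 0, 0, 0, 0, 0], [0, 0, 0, 0, 0, 0, 0]],
  ],
)

```text
t: 7.4
ee_pos: [0.5321, -0.0429, 0.1225]
tool_rot: [-2.303, -2.137, 0.0]
contact_force: [-0.7, -3.1, -13.6]
grip_width: 0.097
gripper_force: 60.2
```

>>> jog_arm(
  motion=[
    [[0, 0, 0, 0, 0, 0.002, 0], [0, 0, 0, 0, 0, 0.004, 0], [0, 0, 0, 0, 0, 0.004, 0.4], [0, 0, 0, 0, 0, 0.004, 0.4], [0, 0, 0, 0, 0, 0.004, 0.4], [0, 0, 0, 0, 0, -0.03, 0.4], [0, 0, 0, 0, 0, -0.07, 0.4], [0, 0, 0, 0, 0, -0.11, 0.4], [0, 0, 0, 0, 0, -0.15, 0.4], [0, 0, 0, 0, 0, -0.18, 0.4]],
  ],
)

```text
t: 8.23
ee_pos: [0.5331, -0.0429, 0.3067]
tool_rot: [2.301, 2.134, 0.005]
contact_force: [0.3, -0.3, -0.6]
grip_width: 0.4
gripper_force: 0.0
```

```bash
python3 - <<'E'
from h import *
togo(np.array([.5335,.06,.305]),np.radians(-4.65))
E
```

```text
d [ 0.1026 -0.0073  0.0017] rv [ 0.0045 -0.      0.0063]
```

>>> jog_arm(
  motion=[
    [[0, 0, 0, 0.035, -0.004, 0, 0.4], [0, 0, 0, 0.073, -0.005, 0, 0.4], [0, 0, 0, 0.073, -0.005, 0, 0.4], [0, 0, 0, 0.073, -0.005, 0, 0.4]],
  ],
)

```text
t: 8.57
ee_pos: [0.5329, 0.0318, 0.3032]
tool_rot: [2.299, 2.139, 0.002]
contact_force: [-0.0, -0.0, 0.8]
grip_width: 0.4
gripper_force: 0.0
```

```bash
python3 - <<'E'
from h import *
c=cal('wrist');w=save('wrist','w4.png')
h=cv2.cvtColor(w,cv2.COLOR_RGB2HSV)
m=(((h[...,0]<6)|(h[...,0]>174))&(h[...,1]>170)&(h[...,2]>80)).astype(np.uint8)
k,l,s,cc=cv2.connectedComponentsWithStats(m)
for i in range(1,k):
    if s[i,4]>30: print(s[i],cc[i].round(1),onz('wrist',cc[i],.265,c).round(4))
# top camera knob
togo(np.array([.5335,.097,.228]),np.radians(-4.65))
print(proj('wrist',[.5335,.097,.269],c),proj('wrist',[.5335,.097,.197],c))
E
```

```text
[234 110  25  28 512] [246.4 123.4] [0.5326 0.0955 0.265 ]
[192 187  11  57 445] [197.1 213.2] [0.4923 0.0354 0.265 ]
d [ 0.0661 -0.0042  0.0749] rv [0.001  0.0002 0.008 ]
[247.45389826 121.18850856] [249.1428774  116.51753744]
```

View pics/w4.png

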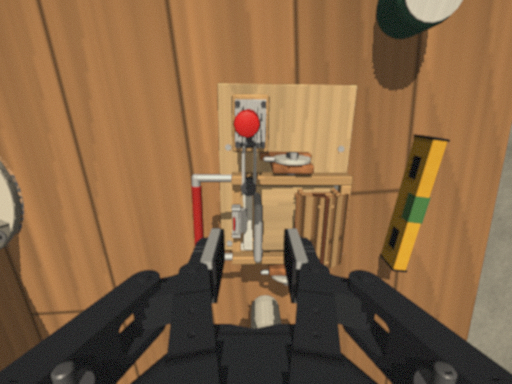

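The handle's red end at (246,123) matches my estimate of (0.533, 0.096).

>>> jog_arm(
  motion=[
    [[0, 0, 0, 0.035, -0.003, 0, 0.4], [0, 0, 0, 0.065, -0.005, 0, 0.4], [0, 0, 0, 0.065, -0.005, 0, 0.4], [0, 0, 0, 0.065, -0.005, 0.035, 0.4], [0, 0, 0, 0.065, -0.005, 0.074, 0.4], [0, 0, 0, 0.065, -0.005, 0.074, 0.4], [0, 0, 0, 0.065, -0.005, 0.074, 0.1], [0, 0, 0, 0.065, -0.005, 0.074, 0], [0, 0, 0, 0.065, -0.005, 0.074, 0], [0, 0, 0, 0.065, -0.005, 0.074, 0]],
  ],
)

```text
t: 9.45
ee_pos: [0.5327, 0.0947, 0.2291]
tool_rot: [2.303, 2.136, -0.0]
contact_force: [3.0, -3.3, -12.5]
grip_width: 0.194
gripper_force: 59.7
```

```bash
python3 - <<'E'
from h import *
o=r.get_obs();print(o['torque'])
togo(np.array([.5335,.097,.228]),np.radians(-4.65))
E
```

```text
[-0.58697599 -0.16782505 -0.04645604]
d [0.0023 0.0006 0.0011] rv [0.0005 0.0008 0.0058]
```

>>> jog_arm(
  motion=[
    [[0, 0, 0, 0.0095, 0.0005, 0.0005, 0], [0, 0, 0, 0.019, 0, 0.002, 0], [0, 0, 0, 0.028, 0, 0.004, 0], [0, 0, 0, 0.037, 0, 0.0075, 0], [0, 0, 0, 0.0455, 0, 0.0115, 0], [0, 0, 0, 0.0535, 0, 0.0165, 0], [0, 0, 0, 0.061, 0, 0.0225, 0], [0, 0, 0, 0.068, 0, 0.029, 0], [0, 0, 0, 0.068, 0, 0.029, 0]],
  ],
)

```text
t: 10.2
ee_pos: [0.5389, 0.1649, 0.2017]
tool_rot: [2.302, 2.136, 0.006]
contact_force: [-2.0, 0.8, 3.0]
grip_width: 0.19
gripper_force: 64.4
```

>>> jog_arm(
  motion=[
    [[0, 0, 0, 0.0065, 0, 0.007, 0], [0, 0, 0, 0.012, 0, 0.015, 0], [0, 0, 0, 0.0165, 0, 0.023, 0], [0, 0, 0, 0.0205, 0, 0.032, 0], [0, 0, 0, 0.0235, 0, 0.041, 0], [0, 0, 0, 0.0255, 0, 0.05, 0], [0, 0, 0, 0.0265, 0, 0.0595, 0], [0, 0, 0, 0.027, 0, 0.065, 0], [0, 0, 0, 0.027, 0, 0.065, 0]],
  ],
)

```text
t: 10.95
ee_pos: [0.5411, 0.1909, 0.1358]
tool_rot: [2.302, 2.136, 0.005]
contact_force: [1.4, 1.6, 1.2]
grip_width: 0.19
gripper_force: 58.2
```

>>> jog_arm(
  motion=[
    [[0, 0, 0, 0, 0, 0.001, 0], [0, 0, 0, 0, 0, 0.002, 0], [0, 0, 0, 0, 0, 0.002, 0]],
  ],
)

```text
t: 11.2
ee_pos: [0.541, 0.1908, 0.134]
tool_rot: [2.303, 2.135, 0.005]
contact_force: [1.8, 1.8, 5.5]
grip_width: 0.194
gripper_force: 58.5
```

>>> jog_arm(
  motion=[
    [[0, 0, 0, 0, 0, 0, 0.4], [0, 0, 0, 0, 0, 0, 0.4], [0, 0, 0, 0, 0, 0, 0.4], [0, 0, 0, 0, 0, -0.04, 0.4], [0, 0, 0, 0, 0, -0.08, 0.4], [0, 0, 0, 0, 0, -0.12, 0.4], [0, 0, 0, 0, 0, -0.16, 0.4], [0, 0, 0, 0, 0, -0.18, 0.4], [0, 0, 0, 0, 0, -0.18, 0.4]],
  ],
)

```text
t: 11.95
ee_pos: [0.5417, 0.1909, 0.3182]
tool_rot: [2.301, 2.134, 0.012]
contact_force: [0.9, 0.9, -0.0]
grip_width: 0.402
gripper_force: 0.0
```

```bash
python3 - <<'E'
from h import *
save('top','t5.png');s=save('scene','s5.png')
t=cv2.imread('pics/t5.png')[155:275,150:330];s=cv2.imread('pics/s5.png')[130:280,190:340]
cv2.imwrite('pics/st5.png',np.hstack([cv2.resize(t,(450,300)),cv2.resize(s,(300,300))]))
togo(np.array([.4522,-.043,.30]),np.radians(-4.65))
E
```

```text
d [-0.2391 -0.0696  0.0127] rv [ 0.0009 -0.0004  0.0062]
```

View pics/st5.png

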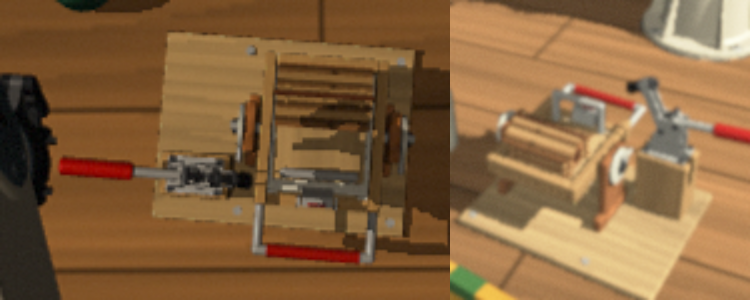

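The clamp is open: its handle lies level at (95,167) and its arm is up with the tip at (245,180). Next I'll go above the turning bar, gripping a little to -y of its middle to clear the arm.

Converted, 0.006 rad is 0.0038.

>>> jog_arm(
  motion=[
    [[0, 0, 0.0038, -0.25, -0.07, 0.013, 0.4], [0, 0, 0.0038, -0.25, -0.07, 0.013, 0.4], [0, 0, 0.0038, -0.25, -0.07, 0.013, 0.4], [0, 0, 0.0038, -0.25, -0.07, 0.013, 0.4], [0, 0, 0.0038, -0.25, -0.07, 0.013, 0.4], [0, 0, 0.0038, -0.25, -0.07, 0.013, 0.4], [0, 0, 0.0038, -0.25, -0.07, 0.013, 0.4], [0, 0, 0.0038, -0.25, -0.07, 0.013, 0.4], [0, 0, 0.0038, -0.25, -0.07, 0.013, 0.4]],
  ],
)

```text
t: 12.8
ee_pos: [0.4504, -0.0539, 0.2983]
tool_rot: [-2.31, -2.126, 0.001]
contact_force: [-0.3, 0.7, -0.9]
grip_width: 0.4
gripper_force: 0.0
```

```bash
python3 - <<'E'
from h import *
t=cv2.imread('pics/t5.png');h=cv2.cvtColor(t,cv2.COLOR_BGR2HSV)
m=(((h[...,0]<6)|(h[...,0]>174))&(h[...,1]>170)&(h[...,2]>80)).astype(np.uint8)
k,l,s,cc=cv2.connectedComponentsWithStats(m)
for i in range(1,k):
    if s[i,4]>30: print(cc[i],onz('top',cc[i],.104).round(4))
print('tip',onz('top',(247.5,226.5),.205))
togo(np.array([.4507,-.0534,.081]),np.radians(-4.65))
E
```

```text
[187.97311828 222.11827957] [0.5411 0.1872 0.104 ]
[274.65882353 256.14705882] [ 0.453 -0.035  0.104]
tip [0.52905913 0.02934647 0.205     ]
d [0.0003 0.0007 0.2173] rv [-0.0021 -0.0007 -0.0019]
```

>>> jog_arm(
  motion=[
    [[0, 0, 0, 0, 0.001, 0.04, 0.4], [0, 0, 0, 0, 0.001, 0.08, 0.4], [0, 0, 0, 0, 0.001, 0.12, 0.4], [0, 0, 0, 0, 0.001, 0.16, 0.4], [0, 0, 0, 0, 0.001, 0.2, 0.4], [0, 0, 0, 0, 0.001, 0.217, 0.4], [0, 0, 0, 0, 0.001, 0.217, 0.4], [0, 0, 0, 0, 0.001, 0.217, 0], [0, 0, 0, 0, 0.001, 0.217, 0], [0, 0, 0, 0, 0.001, 0.217, 0]],
  ],
)

```text
t: 13.63
ee_pos: [0.4504, -0.0528, 0.0831]
tool_rot: [-2.307, -2.128, 0.003]
contact_force: [-6.6, 4.4, -2.1]
grip_width: 0.143
gripper_force: 58.4
```

>>> jog_arm(
  motion=[
    [[0, 0, 0, 0, 0, 0, 0], [0, 0, 0, 0, 0, 0, 0]],
  ],
)

```text
t: 13.8
ee_pos: [0.4504, -0.0528, 0.0834]
tool_rot: [-2.308, -2.128, 0.002]
contact_force: [-7.0, 4.1, -2.5]
grip_width: 0.14
gripper_force: 58.4
```

>>> jog_arm(
  motion=[
    [[0, 0, 0, 0, 0.0005, -0.01, 0], [0, 0, 0, 0, 0.0015, -0.02, 0], [0, 0, 0, 0, 0.0035, -0.0295, 0], [0, 0, 0, 0, 0.0065, -0.039, 0], [0, 0, 0, 0, 0.01, -0.0485, 0], [0, 0, 0, 0, 0.014, -0.0575, 0], [0, 0, 0, 0, 0.019, -0.066, 0], [0, 0, 0, 0, 0.0245, -0.074, 0], [0, 0, 0, 0, 0.031, -0.082, 0], [0, 0, 0, 0, 0.0375, -0.089, 0]],
  ],
)

```text
t: 14.63
ee_pos: [0.4861, -0.0558, 0.1732]
tool_rot: [-2.305, -2.126, 0.006]
contact_force: [-15.5, 3.2, 9.0]
grip_width: 0.14
gripper_force: 59.2
```

```bash
python3 -c "
import numpy as np
R=.124
for a in(.8,1.6,2.4):
  print([(round(R*(np.cos(a)-np.cos(a+k*.08)),4),round(-R*(np.sin(a+k*.08)-np.sin(a)),4)) for k in range(1,11)])"
```

```text
[(np.float64(0.0074), np.float64(-0.0066)), (np.float64(0.0153), np.float64(-0.0126)), (np.float64(0.0236), np.float64(-0.018)), (np.float64(0.0324), np.float64(-0.0227)), (np.float64(0.0415), np.float64(-0.0266)), (np.float64(0.0508), np.float64(-0.0298)), (np.float64(0.0604), np.float64(-0.0323)), (np.float64(0.0702), np.float64(-0.034)), (np.float64(0.0801), np.float64(-0.0349)), (np.float64(0.09), np.float64(-0.035))]
[(np.float64(0.0099), np.float64(0.0007)), (np.float64(0.0197), np.float64(0.0022)), (np.float64(0.0294), np.float64(0.0044)), (np.float64(0.0388), np.float64(0.0074)), (np.float64(0.048), np.float64(0.0112)), (np.float64(0.0568), np.float64(0.0157)), (np.float64(0.0653), np.float64(0.0209)), (np.float64(0.0733), np.float64(0.0267)), (np.float64(0.0808), np.float64(0.0332)), (np.float64(0.0878), np.float64(0.0402))]
[(np.float64(0.0064), np.float64(0.0076)), (np.float64(0.0122), np.float64(0.0156)), (np.float64(0.0173), np.float64(0.0241)), (np.float64(0.0217), np.float64(0.033)), (np.float64(0.0254), np.float64(0.0422)), (np.float64(0.0283), np.float64(0.0517)), (np.float64(0.0305), np.float64(0.0614)), (np.float64(0.0319), np.float64(0.0712)), (np.float64(0.0325), np.float64(0.0811)), (np.float64(0.0324), np.float64(0.091))]
```

>>> jog_arm(
  motion=[
    [[0, 0, 0, 0, 0.0075, -0.0065, 0], [0, 0, 0, 0, 0.0155, -0.0125, 0], [0, 0, 0, 0, 0.0235, -0.018, 0], [0, 0, 0, 0, 0.0325, -0.0225, 0], [0, 0, 0, 0, 0.0415, -0.0265, 0], [0, 0, 0, 0, 0.051, -0.03, 0], [0, 0, 0, 0, 0.0605, -0.0325, 0], [0, 0, 0, 0, 0.07, -0.034, 0], [0, 0, 0, 0, 0.08, -0.035, 0], [0, 0, 0, 0, 0.09, -0.035, 0]],
  ],
)

```text
t: 15.47
ee_pos: [0.5793, -0.0638, 0.2096]
tool_rot: [2.308, 2.129, 0.001]
contact_force: [-5.7, -0.6, 5.0]
grip_width: 0.142
gripper_force: 62.8
```

>>> jog_arm(
  motion=[
    [[0, 0, 0, 0, 0.01, 0.0005, 0], [0, 0, 0, 0, 0.0195, 0.002, 0], [0, 0, 0, 0, 0.0295, 0.0045, 0], [0, 0, 0, 0, 0.039, 0.0075, 0], [0, 0, 0, 0, 0.048, 0.011, 0], [0, 0, 0, 0, 0.057, 0.0155, 0], [0, 0, 0, 0, 0.0655, 0.021, 0], [0, 0, 0, 0, 0.0735, 0.0265, 0], [0, 0, 0, 0, 0.081, 0.033, 0], [0, 0, 0, 0, 0.088, 0.04, 0]],
  ],
)

```text
t: 16.3
ee_pos: [0.6678, -0.0714, 0.1663]
tool_rot: [2.309, 2.129, 0.001]
contact_force: [-6.1, -0.6, 1.9]
grip_width: 0.138
gripper_force: 62.5
```

>>> jog_arm(
  motion=[
    [[0, 0, 0, 0, 0.0065, 0.0075, 0], [0, 0, 0, 0, 0.012, 0.0155, 0], [0, 0, 0, 0, 0.0175, 0.024, 0], [0, 0, 0, 0, 0.0215, 0.033, 0], [0, 0, 0, 0, 0.0255, 0.042, 0], [0, 0, 0, 0, 0.027, 0.047, 0], [0, 0, 0, 0, 0.0285, 0.0515, 0], [0, 0, 0, 0, 0.0295, 0.0565, 0], [0, 0, 0, 0, 0.0305, 0.0615, 0], [0, 0, 0, 0, 0.031, 0.0645, 0]],
  ],
)

```text
t: 17.13
ee_pos: [0.6967, -0.0737, 0.1008]
tool_rot: [-2.308, -2.128, 0.003]
contact_force: [-9.6, 0.7, 1.9]
grip_width: 0.138
gripper_force: 61.4
```

>>> jog_arm(
  motion=[
    [[0, 0, 0, 0, 0.0005, 0.004, 0], [0, 0, 0, 0, 0.001, 0.008, 0], [0, 0, 0, 0, 0.0015, 0.012, 0], [0, 0, 0, 0, 0.0015, 0.016, 0], [0, 0, 0, 0, 0.0015, 0.0195, 0]],
  ],
)

```text
t: 17.55
ee_pos: [0.6978, -0.0737, 0.0857]
tool_rot: [-2.308, -2.128, 0.003]
contact_force: [-33.5, 3.5, 66.6]
grip_width: 0.136
gripper_force: 68.6
```

>>> jog_arm(
  motion=[
    [[0, 0, 0, 0, -0.001, -0.002, 0], [0, 0, 0, 0, -0.002, -0.003, 0], [0, 0, 0, 0, -0.002, -0.003, 0]],
  ],
)

```text
t: 17.8
ee_pos: [0.6975, -0.0737, 0.0859]
tool_rot: [2.309, 2.129, 0.001]
contact_force: [-5.1, 0.1, 8.0]
grip_width: 0.137
gripper_force: 62.9
```

>>> jog_arm(
  motion=[
    [[0, 0, 0, 0, 0, 0, 0.4], [0, 0, 0, 0, 0, 0, 0.4], [0, 0, 0, 0, 0, 0, 0.4], [0, 0, 0, 0, 0, 0, 0.4], [0, 0, 0, 0, 0, -0.03, 0.4], [0, 0, 0, 0, 0, -0.07, 0.4], [0, 0, 0, 0, 0, -0.11, 0.4], [0, 0, 0, 0, 0, -0.15, 0.4], [0, 0, 0, 0, 0, -0.19, 0.4], [0, 0, 0, 0, 0, -0.22, 0.4]],
  ],
)

```text
t: 18.63
ee_pos: [0.6981, -0.0739, 0.3094]
tool_rot: [2.307, 2.128, 0.004]
contact_force: [0.0, 0.0, -0.2]
grip_width: 0.399
gripper_force: 0.0
```

>>> jog_arm(
  motion=[
    [[0, 0, 0, -0.04, -0.04, 0, 0.4], [0, 0, 0, -0.07, -0.08, 0, 0.4], [0, 0, 0, -0.07, -0.12, 0, 0.4], [0, 0, 0, -0.07, -0.16, 0, 0.4], [0, 0, 0, -0.07, -0.2, 0, 0.4], [0, 0, 0, -0.07, -0.2, 0, 0.4]],
  ],
)

```text
t: 19.13
ee_pos: [0.4874, -0.1272, 0.3051]
tool_rot: [-2.309, -2.127, 0.002]
contact_force: [0.3, -0.4, 0.5]
grip_width: 0.401
gripper_force: 0.0
```

```bash
python3 - <<'E'
from h import *
for n in('top','scene'):save(n,n+'6.png')
t=cv2.imread('pics/top6.png')[135:275,170:330];s=cv2.imread('pics/scene6.png')[130:280,190:340]
cv2.imwrite('pics/st6.png',np.hstack([cv2.resize(t,(400,350),interpolation=cv2.INTER_CUBIC),cv2.resize(s,(350,350),interpolation=cv2.INTER_CUBIC)]))
E
```

```text
(no output)
```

View pics/st6.png

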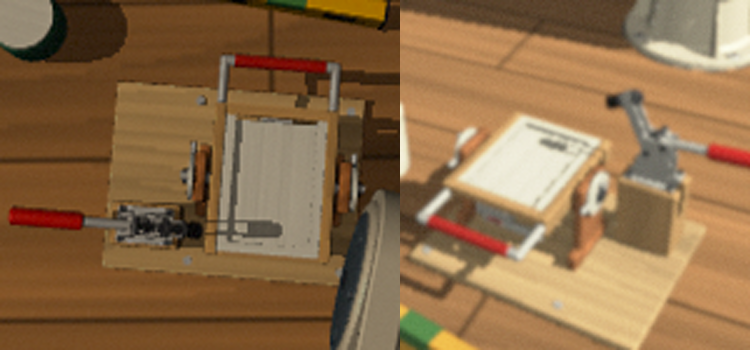

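The frame is upside down with its bar on the +x side at (280,63). The carrier's aluminium sole (270,185) sits square and flush in the frame, the clamp is open, and the robot is clear of everything.

```bash
python3 -c "
from bench import r
print(r.hand_in())"
```

```text
the job is handed in; nothing more can be done
None
```

The carrier is latched, tug-tested at 12.5–15 N for about 0.75 s and turned upside down against the stop with the clamp thrown fully open; handed in at about 19 s, though seating the carrier briefly took 28 N (catch range 6–15 N) and meeting the stop about 67 N at the wrist.

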